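Find the hidden release notch and open the slide drawer

TASK

Open the drawer of the white slide case by its hidden release: run a shut fingertip along the grey ledge behind the case until you find the notch in it, then press the catch inside the notch down as far as it goes, so that the drawer comes out by itself. Use only the fingertips: do not touch the drawer, grasp nothing, and leave all the loose things in and around the work where they are. Then draw the finger clear.

Things in the scene. Friction and masses are not known exactly. Their poses are not given: they have to be found in the camera images.
- case: Low white slide-drawer case, fixed to the worktop. Origin: on the worktop under it; its +x axis points to its back (away from the robot), +y along its length, +z up. White body 380 mm along y, x -50 to +30 mm, top at z = 85 mm. A grey ledge runs along its back, x +31 to +64 mm, hidden from the front.
- ledge_middle (a point): Fixed middle of the ledge's top (case x = 48 mm, y = 0, z = 50 mm; case axes), not the notch. The level ledge is open behind and above, 33 mm deep in x, and shows from y = -79 to +79 mm of here; beyond, grey end blocks stand 6 mm higher. 35 mm above it is the case's white top, whose back is 18 mm towards -x.
- release_catch (a joint): Catch in the notch: 0 = up, 0.008 m = fully down. Notch: gap 56 mm wide in y through the ledge's full depth, its middle anywhere from y = -50 to +50 mm of point ledge_middle, different every time, not given: feel for it. Grey catch fills it, flat top 7 mm below the ledge; slides down 8 mm against 5 to 7 N, stays where left, drives the drawer out 4 mm per mm.
- drawer: Drawer in the front of the case, white front 364 x 54 mm facing the robot. Its origin and axes are the case's when it is shut; it comes out along the case's -x axis, 32 mm when the catch is fully down. It moves by itself as the catch goes down.
- microscope_a: Upright microscope, fixed, 0.48 m high, behind and to the right of the case; origin on the worktop under its middle. It stands within 0.25 m of there (eyepieces included), mostly behind, nowhere nearer the robot than 0.08 m in front of it in world x. Keep arm and gripper off it: swing across close to the base, then reach out to the ledge. Bystander.
- petri_0: Closed clear dish, 60 mm across, 15 mm high, loose on top of the case towards its +y end; origin under its centre. Bystander.
- tape_roll: Roll of labelling tape, 60 mm across, 19 mm high, loose on top of the case towards its -y end; origin under its centre. Bystander.
- dust_cap: Black round cap, 38 mm across, 13 mm high, loose on the worktop behind the case; origin under its centre. Bystander.
- weight_brass: Brass balance weight, 29 mm across, 42 mm high, loose on the worktop to the right of the case; origin under its centre. Bystander.
- slide_box_1: Beige slide box, 63 x 86 x 34 mm, loose on the worktop to the right of the case; origin under its centre. Bystander.
- beaker: Glass beaker, 53 mm across, 69 mm high, loose on the worktop farther right; origin under its centre. Bystander.

How it is judged:
At the end, for the whole second after the job is handed in: The release catch is pushed down at least 6.5 mm of its 8 mm, the drawer stands at rest at least 26 mm out of the case, and every loose thing is within 20 mm of where it started (value of joint release_catch above 0.0065 m and x of drawer in the frame of case below -0.026 m and linear speed of drawer below 0.01 m/s and distance of each of petri_0, tape_roll, dust_cap, weight_brass, slide_box_1, beaker from where it was at the start of the episode below 0.02 m); the robot touches nothing.
It fails at once if the drawer is touched (it must come out by itself) (contact force between any of the fingers, the arm and drawer above 0.5 N).
It fails at once if a loose thing is lifted, carried or shifted by more than 20 mm (distance of any of petri_0, tape_roll, dust_cap, weight_brass, slide_box_1, beaker from where it was at the start of the episode above 0.02 m).
It also fails if it takes over 54 s, if anything falls off the work surface, if the arm or the gripper's body presses on something with over 40 N, if the wrist force passes 120 N, or if a joint passes its speed limit or range.

ROBOT

A 6-joint arm with a two-finger parallel gripper is mounted at the origin on a cart in front of the work surface, level with it; the furniture and walls round the work are solid. World frame = base frame: x ahead of the robot, y to its left, z up, the work surface at z = 0. Lengths are in m, angles in rad, forces in N, time in s.
With the tool pointing down it reaches from about 0.375 to 0.9 m from the base axis. Payload 3.1 kg.
Tool frame: the origin (TCP) lies at the centre of the arm's flange, where the gripper is bolted on; the fingertips stand 182 mm ahead of it and the grasp point (between the pads) lies 164 mm ahead of it; z points along the fingers, y is the line along which they close (so a half turn about z gives the same grasp; the last joint's range is limited). The gripper opens to 87 mm and grips with 3 to 60 N. Pads are 19 mm wide; open, the fingers measure 117 mm over their backs; the gripper's body (75 mm by 190 mm) begins 51 mm behind the grasp point.
Start: joints at [1.073, 0.527, 1.433, -0, 1.181, -0.178], TCP at [0.196, 0.593, 0.405] pointing down, gripper open.
Joint ranges: [-3.08, 3.08], [-0.75, 2.2], [0.22, 2.44], [-1.43, 4.57], [0, 2.65], [-2.85, 2.85]. Speed limits (rad/s): [2.79, 2.79, 3.14, 3.14, 3.14, 3.14].

INTERFACE

Orientations are given as a unit quaternion [x, y, z, w].
In Python, from rig import * gives the robot as it stands.
- The arm moves only by the tool move_arm, never from a script. Its argument "commands" is a list that holds one entry, the list of rows, each a list of 6 numbers: the shift along the tool's x, y, z in units of 40 mm (1.0 is 40 mm), then the turn, a rotation vector about the tool's x, y, z in rad. A call has 1 to 12 rows; each row is the pose to reach, as a shift and turn from the pose commanded when the call began, along the tool's axes at that moment; what a row does not reach only later rows make up. A row lasts 1/8 s, in which the tool goes at most 62.5 mm and 10.7 degrees, less where a joint would pass 70% of its speed; a pose out of reach is approached as far as the arm can. A call with a gripper value outside its range is refused whole. "claw" is the closure, from -1 (fully open) to 1 (shut), so that 0 is half open, set as the call begins (left out, the last holds). The fingers move at their own pace and stop on an object; "squeeze" is the grip in N (left out, the last holds). Time passes only in rows, so rows that repeat a pose let the fingers close. It gives the time, the measured TCP pose, the force, the opening and the grip force at its end, in the units of the state.
- get_obs(): the state, without advancing time (a new reading comes with each control period).
- camera(name): name is "side" or "top" or "wrist"; returns a dict with "pixels" (480x640x3 uint8, blue, green, red), "range_z" (480x640 float32, m along the optical axis (not along the pixel's ray), 0 where there is no reading), "camera_matrix" (3x3 intrinsics, pixels), "extrinsics" (4x4, takes a point from world to camera coordinates). Camera axes: x right, y up, looking along -z (the intrinsics and any distortion apply to the point x, -y, -z); pixel columns grow to the right and rows downward; lengths in m; the calibration is good to about 2 mm. A picture is of the moment at which its call begins.
- hand_in(): hands the job in; it is judged then, once.
The state is a dict: "time": time; "q": joint angles; "joint_velocities": joint speeds; "joint_torque": joint torques, N m; "position": TCP position; "tool_rot": TCP orientation; "ft_force": force on the tool from outside, world axes, zero at the start; "moment": the same for the moment, N m; "grip_width": finger opening in m; "grip_force": force on a finger pad.
Only numpy, scipy, OpenCV 4.12 (cv2) and the standard library are available. Lean on these libraries where they do the work, as an engineer would, in place of code of your own. Each camera call takes 0.05 s, during which the arm holds its last target. There are 200 camera calls.

## Working session

There is one attempt and no reset: what is moved stays moved. The work goes in short steps, Python scripts to look and compute and a tool call to move; the robot and the scene stay as the last step left them, time stands still between calls to the robot, and variables do not carry over. Pictures are saved under pics/ and viewed, at most 10 in all, crops included, and the job is handed in when it is done.

Besides the shell and the picture viewer there is one more tool, called after "Call:" as name(argument=value, ...), one argument or row to a line, values as JSON. move_arm: Moves the arm, as the interface text tells. Its arguments: {"type":"object","properties":{"commands":{"type":"array","items":{"type":"array","items":{"type":"array","items":{"type":"number"}}}},"claw":{"type":"number"},"squeeze":{"type":"number"}},"required":["commands"]}

```bash
mkdir -p pics
cat > h.py <<'E'
from rig import *
import numpy as np, cv2
def pts(c):
    K=np.array(c["camera_matrix"]);E=np.array(c["extrinsics"]);d=c["range_z"]
    v,u=np.mgrid[:480,:640]
    P=np.stack([(u-K[0,2])/K[0,0]*d,-(v-K[1,2])/K[1,1]*d,-d],-1)
    return (P-E[:3,3])@E[:3,:3], d>0
E
python3 - <<'E'
from h import *
o=get_obs();print(o)
t=camera("top");s=camera("side");
np.savez("c.npz",**{k+n:np.array(c[n]) for k,c in (("t",t),("s",s)) for n in c})
cv2.imwrite("pics/t.png",t["pixels"]);cv2.imwrite("pics/s.png",s["pixels"])
for c in(t,s):
    P,m=pts(c);E=np.array(c["extrinsics"]);print(-E[:3,:3].T@E[:3,3])
    print([ (v,u,P[v,u].round(3).tolist()) for v in range(60,480,90) for u in range(80,640,120)])
E
```

```text
{'time': 0.0, 'q': array([ 1.07250474e+00,  5.28481550e-01,  1.43388783e+00, -1.68203510e-05,
        1.18134354e+00, -1.78483390e-01]), 'joint_velocities': array([-0.00058252, -0.00036763, -0.00042373,  0.00052126, -0.00182137,
        0.00010262]), 'joint_torque': array([-5.86665665e-04, -4.40046072e+01, -1.76592368e+01,  6.32880698e-02,
        5.80169039e-02, -1.37685188e-04]), 'position': array([0.19629361, 0.59302635, 0.40376635]), 'tool_rot': array([ 1.59220281e-01,  9.87242512e-01, -1.00259635e-03, -3.44592800e-04]), 'ft_force': array([ 0.36779981, -0.02884464,  0.16748757]), 'moment': array([ 0.02737412,  0.01967323, -0.028495  ]), 'grip_force': 0.0, 'grip_width': 0.08690598315449632}
[0.32483723 0.06679962 1.25458997]
[(60, 80, [1.071, 0.729, 0.002]), (60, 200, [1.07, 0.39, -0.004]), (60, 320, [1.056, 0.048, 0.012]), (60, 440, [1.039, -0.285, 0.031]), (60, 560, [1.05, -0.633, 0.005]), (150, 80, [0.804, 0.712, -0.001]), (150, 200, [0.799, 0.382, -0.001]), (150, 320, [0.715, 0.054, 0.21]), (150, 440, [0.773, -0.266, 0.043]), (150, 560, [0.713, -0.503, 0.195]), (240, 80, [0.54
[... 740 characters left out ...]
 80, [-0.293, 2.661, -0.94]), (150, 200, [0.387, 1.545, -0.478]), (150, 320, [0.667, 0.57, 0.0]), (150, 440, [0.659, -0.077, 0.364]), (150, 560, [1.125, 0.085, 0.163]), (240, 80, [0.057, -0.04, 0.328]), (240, 200, [0.279, 1.415, -0.924]), (240, 320, [0.485, 0.08, 0.086]), (240, 440, [0.664, -0.113, 0.182]), (240, 560, [1.06, -0.058, 0.004]), (330, 80, [0.005, -0.065, 0.166]), (330, 200, [0.167, 0.813, -0.923]), (330, 320, [0.418, -0.09, -0.002]), (330, 440, [0.646, -0.187, 0.001]), (330, 560, [0.845, -0.299, 0.035]), (420, 80, [-0.049, -0.118, 0.0]), (420, 200, [0.086, 0.387, -0.925]), (420, 320, [0.39, -0.141, -0.258]), (420, 440, [0.542, -0.361, 0.002]), (420, 560, [0.622, -0.503, 0.182])]
```

View pics/t.png

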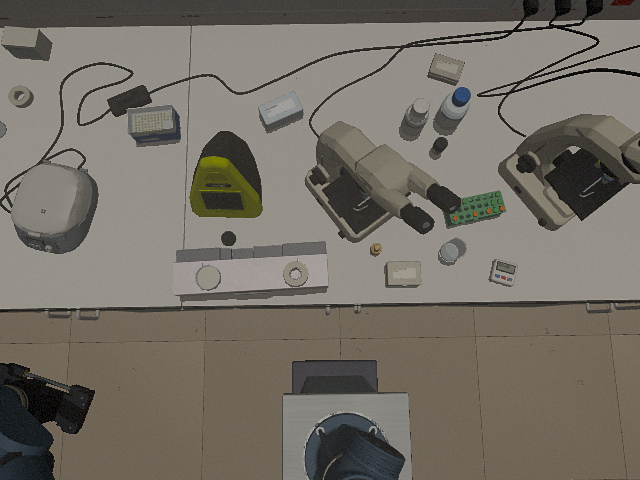

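View pics/s.png

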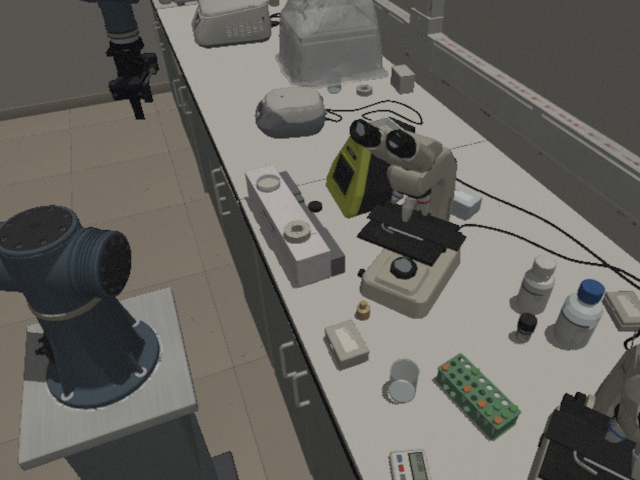

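The top view shows the case at (175-328, 243-297), with its grey ledge at rows 243-262. The dish is at (208,277), the tape roll at (295,273), the dust cap at (228,238) and the microscope behind at (370,190). Next I'll measure the case pose.

Run:
```python
from h import *
z=np.load("c.npz");c={k[1:]:z[k] for k in z if k[0]=="t"}
P,m=pts(c)
sel=np.zeros((480,640),bool);sel[235:305,165:340]=1
px=c["pixels"].astype(int)
w=sel&(P[...,2]>.075)&(P[...,2]<.115)
q=P[w][:,:2].astype(np.float32);print(len(q),cv2.minAreaRect(q), np.median(P[w][:,2]))
r=cv2.minAreaRect(q);print(cv2.boxPoints(r))
g=sel&(P[...,2]>.03)&(P[...,2]<.07)&(P[...,0]>.5)
yy=P[g]
for u in range(172,334,4):
    print(u,[(v,P[v,u].round(3).tolist(),px[v,u].tolist()) for v in (246,250,254)])
d=sel&(px.sum(-1)<150); print("dark",P[d].mean(0),d.sum())
im=cv2.resize(c["pixels"][225:310,165:340],None,fx=4.5,fy=4.5,interpolation=cv2.INTER_CUBIC);cv2.imwrite("pics/t2.png",im)
```

```text
5010 ((0.4468998908996582, 0.2300221025943756), (0.08064441382884979, 0.3803815543651581), 2.5155086517333984) 0.08517962150307823
[[0.39826912 0.4182599 ]
 [0.41496396 0.03824486]
 [0.49553066 0.04178432]
 [0.47883582 0.42179933]]
172 [(246, [0.533, 0.449, -0.0], [139, 145, 150]), (250, [0.522, 0.449, -0.003], [140, 146, 150]), (254, [0.511, 0.448, -0.0], [144, 150, 154])]
176 [(246, [0.533, 0.439, -0.002], [139, 147, 150]), (250, [0.522, 0.438, 0.0], [122, 128, 130]), (254, [0.503, 0.421, 0.057], [87, 91, 92])]
180 [(246, [0.531, 0.426, 0.007], [139, 147, 151]), (250, [0.514, 0.413, 0.051], [83, 79, 85]), (254, [0.503, 0.411, 0.056], [93, 95, 99])]
184 [(246, [0.533, 0.418, -0.004], [122, 128, 135]), (250, [0.512, 0.4, 0.058], [90, 93, 93]), (254, [0.503, 0.401, 0.054], [94, 97, 99])]
188 [(246, [0.532, 0.407, -0.001], [139, 144, 150]), (250, [0.513, 0.392, 0.052], [92, 93, 96]), (254, [0.503, 0.392, 0.052], [93, 95, 99])]
192 [(246, [0.532, 0.397, -0.004], [138, 146, 151]), (250, [0.512, 0.38, 0.06], [98, 97, 101]), (254, [0.502, 0.381, 0.055], [92, 94, 93])]
196 [(246, [0.532, 0.
[... 4260 characters left out ...]
 0.059], [96, 96, 98]), (254, [0.493, 0.067, 0.083], [125, 130, 133])]
320 [(246, [0.518, 0.057, 0.055], [99, 100, 103]), (250, [0.507, 0.057, 0.056], [102, 103, 107]), (254, [0.493, 0.057, 0.084], [159, 159, 166])]
324 [(246, [0.517, 0.047, 0.056], [100, 101, 102]), (250, [0.507, 0.047, 0.056], [105, 105, 107]), (254, [0.493, 0.047, 0.087], [159, 161, 170])]
328 [(246, [0.526, 0.035, -0.001], [138, 142, 149]), (250, [0.515, 0.035, 0.005], [139, 146, 148]), (254, [0.505, 0.035, -0.002], [135, 146, 150])]
332 [(246, [0.526, 0.024, 0.003], [138, 144, 149]), (250, [0.516, 0.025, -0.002], [137, 148, 152]), (254, [0.505, 0.025, -0.001], [142, 149, 152])]
dark [0.5208288  0.26152489 0.00970481] 81
```

View pics/t2.png

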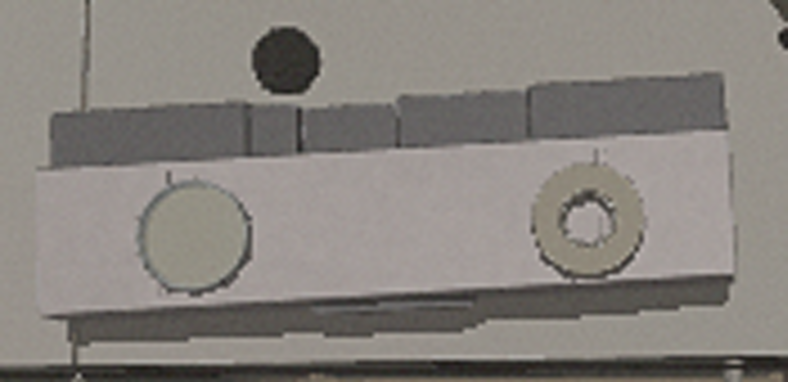

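The crop shows a recessed segment from x=300 to 397 (full-image u≈232-253), right of the dust cap and at y≈0.255. Depth there reads 7 mm low, so it looks like the notch. I'll still feel for it. First I'll check clearances to the dish, tape and yellow device.

```bash
cat >> h.py <<'E'
O=np.array([.457,.2303]);a=np.radians(2.515);X=np.array([np.cos(a),np.sin(a)]);Y=np.array([-np.sin(a),np.cos(a)])
def tocase(p): d=np.asarray(p)[...,:2]-O; return np.stack([d@X,d@Y],-1)
E
python3 - <<'E'
from h import *
z=np.load("c.npz");c={k[1:]:z[k] for k in z if k[0]=="t"}
P,m=pts(c);px=c["pixels"]
C=tocase(P)
g=(abs(C[...,0]+.01)<.038)&(abs(C[...,1])<.185)&(P[...,2]>.093)&(P[...,2]<.13)
for s in(1,-1):
    q=C[g&(C[...,1]*s>0)];print("on top",len(q),q.min(0),q.max(0),q.mean(0))
g=(C[...,0]>.07)&(C[...,0]<.35)&(abs(C[...,1]-.05)<.2)&m
for x in np.arange(.07,.3,.02):
    r=[]
    for y in np.arange(-.15,.25,.04):
        k=g&(abs(C[...,0]-x)<.01)&(abs(C[...,1]-y)<.02);r.append(round(float(P[k][:,2].max()),2) if k.any() else 0)
    print(round(x,2),r)
o=get_obs()
from scipy.spatial.transform import Rotation as R
print(R.from_quat(o["tool_rot"]).as_matrix().round(3))
w=camera("wrist");cv2.imwrite("pics/w.png",w["pixels"])
E=np.array(w["extrinsics"]);cp=-E[:3,:3].T@E[:3,3];print("wcam in tool",R.from_quat(o["tool_rot"]).as_matrix().T@(cp-o["position"]))
E
```

```text
on top 497 [-0.04280678  0.07138491] [0.01626462 0.13112272] [-0.01330205  0.10103621]
on top 407 [-0.04620772 -0.14049766] [ 0.01248376 -0.08180435] [-0.017475   -0.11162092]
0.07 [0.01, 0.0, 0.0, 0.0, 0.0, 0.01, 0.0, 0.01, 0.0, 0.0]
0.09 [0.01, 0.01, 0.01, 0.01, 0.0, 0.02, 0.02, 0.01, 0.01, 0.01]
0.11 [0.01, 0.01, 0.01, 0.0, 0.01, 0.02, 0.01, 0.01, 0.01, 0.0]
0.13 [0.01, 0.01, 0.01, 0.01, 0.01, 0.0, 0.0, 0.0, 0.01, 0.01]
0.15 [0.01, 0.01, 0.01, 0.05, 0.05, 0.04, 0.03, 0.02, 0.01, 0.01]
0.17 [0.0, 0.0, 0.01, 0.1, 0.11, 0.1, 0.09, 0.09, 0.04, 0.01]
0.19 [0.0, 0.01, 0.01, 0.12, 0.15, 0.15, 0.15, 0.13, 0.05, 0.01]
0.21 [0.0, 0.01, 0.01, 0.12, 0.2, 0.2, 0.2, 0.16, 0.01, 0.01]
0.23 [0.04, 0.01, 0.01, 0.11, 0.21, 0.22, 0.22, 0.16, 0.0, 0.01]
0.25 [0.03, 0.01, 0.01, 0.11, 0.21, 0.22, 0.22, 0.15, 0.01, 0.01]
0.27 [0.01, 0.01, 0.01, 0.1, 0.2, 0.21, 0.21, 0.13, 0.0, 0.01]
0.29 [0.01, 0.01, 0.01, 0.08, 0.19, 0.2, 0.19, 0, 0.01, 0.01]
[[-0.949  0.314 -0.001]
 [ 0.314  0.949 -0.002]
 [ 0.    -0.002 -1.   ]]
wcam in tool [0.0835674  0.00091549 0.02096269]
```

View pics/w.png

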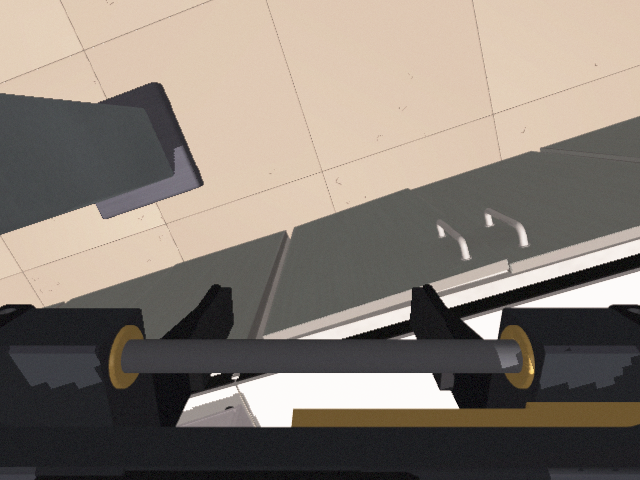

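```bash
cat >> h.py <<'E'
from scipy.spatial.transform import Rotation as R
L=np.radians(10)
def st(): 
    o=get_obs();Rm=R.from_quat(o["tool_rot"]);tip=o["position"]+.182*Rm.as_matrix()[:,2]
    print("t",round(o["time"],2),"tip case",(tocase(tip)*1e3).round(1),"z",(tip[2]*1e3).round(1),"F",o["ft_force"].round(2),"w",round(o["grip_width"],4));return o
def go(cx,cy,z):
    o=st()
    X3=np.r_[X,0];Z3=np.array([0,0,1.]);tz=-np.sin(L)*X3-np.cos(L)*Z3;ty=np.r_[Y,0];tx=np.cross(ty,tz)
    Rt=R.from_matrix(np.c_[tx,ty,tz]);R0=R.from_quat(o["tool_rot"])
    p=np.r_[O+cx*X+cy*Y,z]-.182*tz
    print("shift",(R0.inv().apply(p-o["position"])/.04).round(3),"rot",(R0.inv()*Rt).as_rotvec().round(3))
    print("case axes per 1mm in tool units x,y,z:",[(R0.inv().apply(v)/40).round(4).tolist() for v in (X3,np.r_[Y,0],Z3)])
E
python3 -c "
from h import *
go(.05,-.03,.2)"
```

```text
t 0.15 tip case [-244.6  373.6] z 222.0 F [ 0.13  0.39 -0.37] w 0.0871
shift [-11.211  -6.535   0.626] rot [ 0.03   0.172 -0.363]
case axes per 1mm in tool units x,y,z: [[-0.0234, 0.0089, -0.0], [0.0089, 0.0234, -0.0], [0.0, -0.0, -0.025]]
```

Call:
move_arm(
  commands=[
    [[-1,-0.6,0,0,0.03,-0.06],[-2,-1.2,0,0.01,0.06,-0.12],[-3.1,-1.8,0.1,0.01,0.09,-0.18],[-4.2,-2.4,0.2,0.02,0.12,-0.24],[-5.3,-3.1,0.3,0.03,0.15,-0.3],[-6.4,-3.7,0.4,0.03,0.172,-0.363],[-7.5,-4.4,0.5,0.03,0.172,-0.363],[-8.6,-5,0.6,0.03,0.172,-0.363],[-9.7,-5.6,0.6,0.03,0.172,-0.363],[-10.7,-6.2,0.6,0.03,0.172,-0.363],[-11.2,-6.5,0.6,0.03,0.172,-0.363],[-11.2,-6.5,0.6,0.03,0.172,-0.363]],
  ],
  claw=1,
)

```text
time: 1.65
position: [0.5406, 0.2049, 0.3805]
tool_rot: [-0.021, 0.996, -0.001, -0.087]
ft_force: [-0.8, -0.9, -0.2]
grip_width: 0.0007
grip_force: 0.0
```

```bash
python3 -c "
from h import *
go(.05,-.03,.065)
w=camera('side');cv2.imwrite('pics/s2.png',w['pixels'][60:360,160:560])"
```

```text
t 1.65 tip case [ 50.8 -28.6] z 201.2 F [-0.78 -0.87 -0.18] w 0.0007
shift [-0.572 -0.03   3.357] rot [ 0.002  0.    -0.002]
case axes per 1mm in tool units x,y,z: [[-0.0246, 0.0001, -0.0043], [0.0, 0.025, 0.0001], [0.0043, 0.0001, -0.0246]]
```

View pics/s2.png

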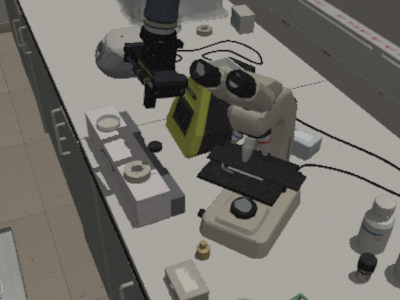

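The gripper (crop 150,80) hangs above the back of the case, clear of the microscope. Next it descends to about 15 mm above the ledge.

Call:
move_arm(
  commands=[
    [[-0.15,0,0.9,0,0,0],[-0.3,-0.03,1.8,0,0,0],[-0.45,-0.03,2.7,0,0,0],[-0.57,-0.03,3.35,0,0,0],[-0.57,-0.03,3.35,0,0,0],[-0.57,-0.03,3.35,0,0,0]],
  ],
)

```text
time: 2.45
position: [0.539, 0.2058, 0.2458]
tool_rot: [-0.023, 0.996, -0.001, -0.086]
ft_force: [-0.1, -0.9, 0.1]
grip_width: 0.0003
grip_force: 0.0
```

```bash
python3 -c "
from h import *
go(.05,-.03,.051)"
```

```text
t 2.45 tip case [ 49.6 -27.8] z 66.5 F [-0.14 -0.92  0.1 ] w 0.0003
shift [-0.085 -0.048  0.379] rot [0.002 0.002 0.002]
case axes per 1mm in tool units x,y,z: [[-0.0246, -0.0, -0.0043], [-0.0, 0.025, 0.0], [0.0043, 0.0, -0.0246]]
```

Call:
move_arm(
  commands=[
    [[0,-0.05,0.15,0,0,0],[-0.01,-0.05,0.27,0,0,0],[-0.02,-0.05,0.33,0,0,0],[-0.02,-0.05,0.35,0,0,0],[-0.03,-0.05,0.37,0,0,0],[-0.03,-0.05,0.37,0,0,0]],
  ],
)

```text
time: 3.2
position: [0.538, 0.2025, 0.2311]
tool_rot: [-0.022, 0.996, -0.001, -0.087]
ft_force: [-2.0, -0.3, 7.7]
grip_width: 0.0006
grip_force: 3.9
```

```bash
python3 -c "
from h import *
st()"
```

```text
t 3.2 tip case [ 48.2 -31. ] z 51.9 F [-1.98 -0.26  7.69] w 0.0006
```

Contact with the ledge is felt: 7.7 N at tip z≈52. Now sliding along +y.

Call:
move_arm(
  commands=[
    [[0,0.12,0,0,0,0],[0,0.25,0,0,0,0],[0,0.37,0,0,0,0],[0,0.5,0,0,0,0],[0,0.62,0,0,0,0],[0,0.75,0,0,0,0]],
  ],
)

```text
time: 3.95
position: [0.5372, 0.2318, 0.2311]
tool_rot: [-0.022, 0.996, -0.002, -0.086]
ft_force: [0.0, -3.7, 5.3]
grip_width: 0.0007
grip_force: 2.9
```

Call:
move_arm(
  commands=[
    [[0,0.12,0,0,0,0],[0,0.25,0,0,0,0]],
  ],
)

```text
time: 4.2
position: [0.5364, 0.2427, 0.2302]
tool_rot: [-0.022, 0.996, -0.001, -0.086]
ft_force: [0.8, 0.6, -0.1]
grip_width: 0.0004
grip_force: 0.0
```

Call:
move_arm(
  commands=[
    [[0,0.12,0,0,0,0],[0,0.25,0,0,0,0]],
  ],
)

```text
time: 4.45
position: [0.5357, 0.253, 0.2298]
tool_rot: [-0.022, 0.996, -0.001, -0.087]
ft_force: [-0.4, -0.7, 1.0]
grip_width: 0.0003
grip_force: 0.0
```

Call:
move_arm(
  commands=[
    [[0,0.12,0,0,0,0],[0,0.25,0,0,0,0]],
  ],
)

```text
time: 4.7
position: [0.5353, 0.263, 0.23]
tool_rot: [-0.022, 0.996, -0.001, -0.087]
ft_force: [0.0, -0.0, 0.3]
grip_width: 0.0004
grip_force: 0.0
```

```bash
python3 -c "
from h import *
st()"
```

```text
t 4.7 tip case [48.2 29.5] z 50.7 F [ 0.02 -0.    0.28] w 0.0004
```

The force vanished past tip centre y≈0-9, so the notch is confirmed with its middle near y=+22. I'll centre there and press.

Call:
move_arm(
  commands=[
    [[0,-0.1,0,0,0,0],[0,-0.19,0,0,0,0],[0,-0.19,0.05,0,0,0],[-0.02,-0.19,0.1,0,0,0],[-0.03,-0.19,0.15,0,0,0],[-0.035,-0.19,0.2,0,0,0],[-0.04,-0.19,0.23,0,0,0],[-0.045,-0.19,0.26,0,0,0],[-0.045,-0.19,0.26,0,0,0]],
  ],
)

```text
time: 5.82
position: [0.5359, 0.2549, 0.22]
tool_rot: [-0.022, 0.996, -0.001, -0.086]
ft_force: [-0.2, -0.7, 4.7]
grip_width: 0.0005
grip_force: 2.1
```

```bash
python3 -c "
from h import *
go(.048,.022,.0362)"
```

```text
t 5.83 tip case [48.6 21.4] z 40.7 F [-0.24 -0.67  4.72] w 0.0005
shift [-0.012  0.021  0.113] rot [0.001 0.002 0.001]
case axes per 1mm in tool units x,y,z: [[-0.0246, -0.0, -0.0043], [-0.0, 0.025, 0.0], [0.0043, 0.0, -0.0246]]
```

Call:
move_arm(
  commands=[
    [[-0.005,0,0.03,0,0,0],[-0.01,0,0.06,0,0,0],[-0.015,0,0.085,0,0,0],[-0.02,0,0.105,0,0,0],[-0.02,0,0.105,0,0,0],[-0.02,0,0.105,0,0,0]],
  ],
)

```text
time: 6.58
position: [0.536, 0.2549, 0.216]
tool_rot: [-0.022, 0.996, -0.001, -0.086]
ft_force: [0.6, -1.1, 6.9]
grip_width: 0.0005
grip_force: 3.5
```

```bash
python3 -c "
from h import *
go(.048,.022,.0355)"
```

```text
t 6.58 tip case [48.7 21.4] z 36.8 F [ 0.59 -1.1   6.86] w 0.0005
shift [0.004 0.021 0.034] rot [0.001 0.002 0.   ]
case axes per 1mm in tool units x,y,z: [[-0.0246, -0.0, -0.0043], [-0.0, 0.025, 0.0], [0.0043, 0.0, -0.0246]]
```

Call:
move_arm(
  commands=[
    [[-0.003,0,0.02,0,0,0],[-0.006,0,0.035,0,0,0],[-0.006,0,0.035,0,0,0]],
  ],
)

```text
time: 6.95
position: [0.5361, 0.255, 0.2157]
tool_rot: [-0.022, 0.996, -0.001, -0.086]
ft_force: [0.2, -0.8, 13.3]
grip_width: 0.0004
grip_force: 6.6
```

```bash
python3 -c "
from h import *
st()
c=camera('top');P,m=pts(c);z=np.load('c.npz')
C=tocase(P);b=(C[...,0]<-.052)&(C[...,0]>-.1)&(abs(C[...,1])<.15)&(P[...,2]>.03)&(P[...,2]<.07)
print('drawer front',b.sum(),np.percentile(C[b][:,0],[1,50]))"
```

```text
t 6.95 tip case [48.8 21.4] z 36.4 F [ 0.22 -0.84 13.27] w 0.0004
drawer front 305 [-0.08904347 -0.07881976]
```

Bottomed at 13 N, with the drawer about 32 mm out. Lifting straight clear.

Call:
move_arm(
  commands=[
    [[0.03,0,-0.2,0,0,0],[0.09,0,-0.5,0,0,0],[0.17,0,-1,0,0,0],[0.35,0,-2,0,0,0],[0.52,0,-3,0,0,0],[0.61,0,-3.5,0,0,0],[0.61,0,-3.5,0,0,0],[0.61,0,-3.5,0,0,0]],
  ],
)

```text
time: 8.0
position: [0.5355, 0.2547, 0.3551]
tool_rot: [-0.022, 0.996, -0.001, -0.088]
ft_force: [-0.5, -0.6, 0.2]
grip_width: 0.0006
grip_force: 0.0
```

```bash
python3 -c "
from h import *
st()
c=camera('side');cv2.imwrite('pics/s3.png',c['pixels'])"
```

```text
t 8.0 tip case [47.7 21.1] z 175.9 F [-0.5  -0.59  0.24] w 0.0006
```

View pics/s3.png

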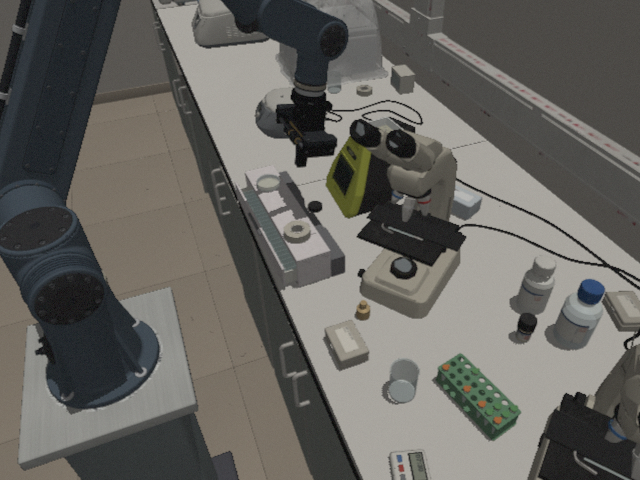

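The drawer is out (around 270,235), the loose things haven't moved, and the gripper (310,140) is clear.

```bash
python3 -c "
from rig import *
print(hand_in())"
```

```text
the job is handed in; nothing more can be done
None
```

I found the notch by feel about 22 mm to the +y side of the ledge's middle and pressed the catch down to its stop; the drawer came out about 32 mm by itself, the finger is clear, the loose things look unmoved, and the job is handed in (no verdict was returned).

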